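# Change the instrument box in the clamp jig

## Task

Flip the lever of the clamp jig open, take out the finished instrument box (the one with dial and buttons) and set it down flat inside the low metal tray. Then lay the empty box of the same size flat between the jig's pins in its place, and flip the lever back over its high point until the clamp snaps fully closed on it. Do not drop or throw the boxes, and leave everything else on the table where it is.

Things in the scene. Friction and masses are not known exactly. Their poses are not given: they have to be found in the camera images.
- nest (a point): Middle of the box's place in the jig, on the plate's top face (12 mm over the table). z up; +y runs along the plate to the clamp and its lever. The box's long side lies along y, with 2.5 mm play on every side to six round-topped steel pins (10 mm thick, 11 mm high): two per long side, 34 mm either way from the middle, and one at each end's middle. Between a long side's pins there is room for fingers.
- handle_pivot (a point): Point on the axis about which the clamp's lever turns, 43 mm over the plate's top and 110 mm from the nest's middle along its +y. Axes as the nest's; the lever turns about this x axis.
- handle_grip (a point): Middle of the round black rubber grip (18 mm thick, 55 mm long) at the end of the steel lever, 103 mm from the pivot; the lever ends 23 mm further out. y points along the lever away from the pivot. Closed, the grip is level, 55 mm over the table, free beside and below; it takes about 6 N there to lift it open and about 8 N to push it over to close.
- clamp_handle (a joint): Angle of the lever (rad): 0 closed (level, along the nest's +y; so at the start), 1.4 fully open (nearly upright, its end 190 mm over the table), growing as the grip is lifted. The spring cam's high point is near 0.5: below it the lever snaps shut by itself, above it it snaps open and stays. The clamp's arm moves with the lever.
- clamp_tip (a point): Tip of the clamp's steel arm above its rubber pad (18 mm across), which when closed presses on the box's top 20 mm from its middle. With the lever open the arm stands nearly upright beyond the box's end, clear of it, up to 125 mm over the table.
- jig: The jig's plywood plate, 110 (x) x 280 (y) x 12 mm, fixed to the table, with the pins and the clamp on it; origin at the middle of its underside. Its place and yaw vary from run to run.
- finished_center (a point): Centre (17 mm above the underside) of the finished instrument box: grey plastic, 50 (x) x 90 (y) x 34 (z) mm, 0.1 to 0.25 kg, with a black dial 22 mm across and 9 mm high and two small buttons on its top. Starts in the jig's nest under the clamp.
- empty_center (a point): Centre (17 mm above the underside) of the empty instrument box: grey plastic, 50 (x) x 90 (y) x 34 (z) mm, 0.08 to 0.2 kg, with a plain flat top with four corner screws. Either end may go first. Starts on the table at one side of the jig.
- tray_in (a point): Middle of the inner floor (5 mm over the table) of a fixed low aluminium tray, 180 (x) x 160 (y) x 20 mm high outside, walls 5 mm. Stands on the other side of the jig.
- tape: Bystander: roll of tape 90 mm across, 24 mm high; origin at the middle of its underside.
- spare_case: Bystander: square grey box 60 x 60 x 26 mm, not the one wanted; origin at the middle of its underside.
- pliers: Bystander: pliers with dark grips, 150 mm long, lying flat; origin at the rivet.
- parts_box: Bystander: flat clear parts box with compartments, 82 x 132 x 36 mm; origin at the middle of its underside.
- glue: Bystander: glue bottle 40 mm across, 100 mm high; origin at the middle of its underside.
- screwdriver: Bystander: screwdriver lying on the table between jig and robot; origin on its axis.
Things that resemble listed ones, but are neither listed nor needed, are in the scene too. What is shaped like the part that bears tray_in but turquoise is not meant.

How it is judged:
On the way, in this order (a step that is already met when the one before it is completed fails the run):
1. the clamp's lever is open (above 1.1 rad) with the finished box still in the jig (value of joint clamp_handle above 1.1 rad and horizontal distance between finished_center and nest below 0.02 m), for 0.1 s.
2. the finished box lies flat in the tray, let go (x of finished_center in the frame of tray_in between -0.065 and 0.065 m and y of finished_center in the frame of tray_in between -0.055 and 0.055 m and z of finished_center in the frame of tray_in between 0.012 and 0.022 m and angle between finished_center's own z axis and vertical below 0.12 rad and contact force between finished and the fingers below 0.1 N), for 0.2 s.
3. the empty box lies flat between the pins, let go, with the clamp still open (horizontal distance between empty_center and nest below 0.006 m and z of empty_center in the frame of nest between 0.013 and 0.021 m and angle between the y axis of empty_center and the y axis of nest, either way round below 0.12 rad and angle between empty_center's own z axis and vertical below 0.06 rad and contact force between empty and the fingers below 0.1 N and value of joint clamp_handle above 1.1 rad), for 0.2 s.
4. the lever has snapped closed on the empty box (horizontal distance between empty_center and nest below 0.006 m and z of empty_center in the frame of nest between 0.013 and 0.021 m and angle between the y axis of empty_center and the y axis of nest, either way round below 0.12 rad and angle between empty_center's own z axis and vertical below 0.06 rad and value of joint clamp_handle below 0.06 rad), for 0.2 s.
At the end, for the whole second after the job is handed in: The finished box lies flat (within 0.12 rad) on the tray's floor inside its walls; the empty box lies flat in the jig between the pins, within 6 mm and 0.12 rad of the nest; the lever is closed (below 0.06 rad); all is at rest and let go (all of step 4 and x of finished_center in the frame of tray_in between -0.065 and 0.065 m and y of finished_center in the frame of tray_in between -0.055 and 0.055 m and z of finished_center in the frame of tray_in between 0.012 and 0.022 m and angle between finished_center's own z axis and vertical below 0.12 rad and linear speed of each of finished, empty below 0.02 m/s and contact force between the fingers and anything else below 0.1 N); the robot touches nothing.
It fails at once if a bystander (tape, square box, pliers, parts box, glue or screwdriver) pushed more than 30 mm (distance of any of tape, spare_case, pliers, parts_box, glue, screwdriver from where it was at the start of the episode above 0.03 m).
It fails at once if the finished box falls or flies free faster than 0.7 m/s (dropped from more than 25 mm or thrown) (linear speed of finished above 0.7 m/s and contact force between finished and the fingers below 0.1 N).
It fails at once if the empty box falls or flies free faster than 0.7 m/s (dropped from more than 25 mm or thrown) (linear speed of empty above 0.7 m/s and contact force between empty and the fingers below 0.1 N).
It also fails if it takes over 72 s, if anything falls off the work surface, if the arm or the gripper's body presses on something with over 40 N, if the wrist force passes 120 N, or if a joint passes its speed limit or range.

## Robot

A 6-joint arm with a two-finger parallel gripper is mounted at the origin on the work surface. World frame = base frame: x ahead of the robot, y to its left, z up, the work surface at z = 0. Lengths are in m, angles in rad, forces in N, time in s.
With the tool pointing down it reaches from about 0.35 to 0.975 m from the base axis. Payload 4.9 kg.
Tool frame: the origin (TCP) lies at the very end of the fingers, on their centre line; the grasp point (between the pads) lies behind it (manip.pinch_z is the y of the grasp point in the tool frame, in m); y points along the fingers, x is the direction in which the jaws open and shut, and the axes are right-handed (so a half turn about y gives the same grasp; the last joint's range is limited). The gripper opens to 85 mm and grips with 20 to 120 N. Pads are 22 mm wide; open, the fingers measure 114 mm over their backs; the gripper's body (76 mm by 85 mm) begins 54 mm behind the grasp point. The pads swing forward as they close: fully open they stand 13 mm farther back than shut.
Start: joints at [-1.364, 0.053, 1.613, -0, 1.476, -0.119], TCP at [0.2, -0.592, 0.231] pointing down, gripper open.
Joint ranges: [-3.01, 3.01], [-1.01, 2.22], [0.06, 2.58], [-1.02, 4.17], [0.09, 2.62], [-3.14, 3.14]. Speed limits (rad/s): [2.57, 2.57, 3.14, 3.14, 3.14, 3.14].

## Interface

Orientations are given as a unit quaternion [w, x, y, z].
In Python, from plant import manip gives the robot as it stands.
- The arm moves only by the tool drive_tool, never from a script. Its argument "motion" is a list of rows, each a list of 3 entries, a list of its own where there are three numbers: the shift along the tool's x, y, z in units of 25 mm (1.0 is 25 mm), then the turn, a rotation vector about the tool's x, y, z in units of 5 degrees (1.0 is 5 degrees), then the closure, from -1 (fully open) to 1 (shut). A call has 1 to 12 rows; each row shifts and turns the commanded pose from where the row before left it, along the tool's axes as they then stand; what a row does not reach is not made up. A row lasts 1/10 s, in which the tool goes at most 50 mm and 8.59 degrees, less where a joint would pass 70% of its speed; a pose out of reach is approached as far as the arm can. A call is refused whole if a number of a shift passes 1 or a number of a turn 1, either way. A call with a gripper value outside its range is refused whole. The fingers move at their own pace and stop on an object; the grip force is fixed at half the most. Time passes only in rows, so rows that do not move let the fingers close. It gives the time, the measured TCP pose, the force and the opening at its end, in the units of the state.
- manip.state(): the state, without advancing time (a new reading comes with each control period).
- manip.grab_frame(name): name is "side" or "top"; returns a dict with "img" (384x512x3 uint8, blue, green, red), "range_z" (384x512 float32, m along the optical axis (not along the pixel's ray), 0 where there is no reading), "camera_matrix" (3x3 intrinsics, pixels), "world_from_camera" (4x4, takes a point from camera to world coordinates). Camera axes: x right, y down, z forward; pixel columns grow to the right and rows downward; lengths in m; the calibration is good to about 2 mm. A picture is of the moment at which its call begins.
- manip.job_done(): hands the job in, once; it reports no verdict.
The state is a dict: "time": time; "joint_pos": joint angles; "joint_vel": joint speeds; "joint_efforts": joint torques, N m; "tool_pos": TCP position; "tool_rot": TCP orientation; "contact_force": force on the tool from outside, world axes, zero at the start; "ft_torque": the same for the moment, N m; "gripper_width": opening from 0.0 (shut) to 1.0 (fully open).
Only numpy, scipy, OpenCV 4.12 (cv2) and the standard library are available. Lean on these libraries where they do the work, as an engineer would, in place of code of your own. Each camera call takes 0.05 s, during which the arm holds its last target. There are 200 camera calls.

## Working session

There is one attempt and no reset: what is moved stays moved. The work goes in short steps, Python scripts to look and compute and a tool call to move; the robot and the scene stay as the last step left them, time stands still between calls to the robot, and variables do not carry over. Pictures are saved under pics/ and viewed, about 8 in all and at most 12, crops included, and the job is handed in when it is done.

Besides the shell and the picture viewer there is one more tool, called after "Call:" as a command line: name --argument value ..., lists and objects as JSON in quotes. drive_tool: Moves the arm, as the interface text tells. Its arguments: {"type":"object","properties":{"motion":{"type":"array","items":{"type":"array"}}},"required":["motion"]}

```bash
ls; mkdir -p pics
python3 - <<'E'
from plant import manip
import cv2,numpy as np
print(manip.state(), manip.pinch_z)
for n in("top","side"):
    f=manip.grab_frame(n); np.savez(f"{n}0.npz",**f); cv2.imwrite(f"pics/{n}0.png",f["img"])
    print(n,f["camera_matrix"],f["world_from_camera"])
E
```

```text
pics
{'time': 0.0, 'joint_pos': array([-1.36401454e+00,  5.33258662e-02,  1.61429840e+00,  7.86337068e-06,
        1.47602868e+00, -1.19015588e-01]), 'joint_vel': array([ 5.54258590e-05, -1.37654117e-03, -7.79812832e-04,  3.44604434e-04,
       -5.25659612e-04, -1.76058015e-03]), 'joint_efforts': array([ 1.56382477e-03, -3.93680656e+01, -3.70173240e+01, -1.27363428e-04,
        7.14629365e-03, -1.22418694e-06]), 'tool_pos': array([ 0.19990269, -0.59150133,  0.23007962]), 'tool_rot': array([ 0.57496382, -0.57397578,  0.41282637, -0.41175576]), 'contact_force': array([-0.31692603, -0.99197771,  0.15892399]), 'ft_torque': array([ 0.03345243,  0.011847  , -0.03053506]), 'gripper_width': 0.9966076985359346} -0.0187
top [[448.47164219   0.         260.14876627]
 [  0.         448.47164219 189.94231199]
 [  0.           0.           1.        ]] [[-2.74766121e-02 -9.97964802e-01  5.75438145e-02  4.18644231e-01]
 [-9.99622447e-01  2.74313778e-02 -1.57599509e-03  2.74837341e-03]
 [-5.71848719e-06 -5.75653916e-02 -9.98341738e-01  1.40307164e+00]
 [ 0.00000000e+00  0.00000000e+00  0.00000000e+00  1.00000000e+00]]
side [[346.99195227   0.         256.92859668]
 [  0.         346.99195227 194.1654907 ]
 [  0.           0.           1.        ]] [[-0.94310785 -0.17183067  0.28464331  0.17946701]
 [-0.33197268  0.53424663 -0.77741538  0.89289212]
 [-0.01848592 -0.82768035 -0.56089528  0.72371435]
 [ 0.          0.          0.          1.        ]]
```

View pics/top0.png

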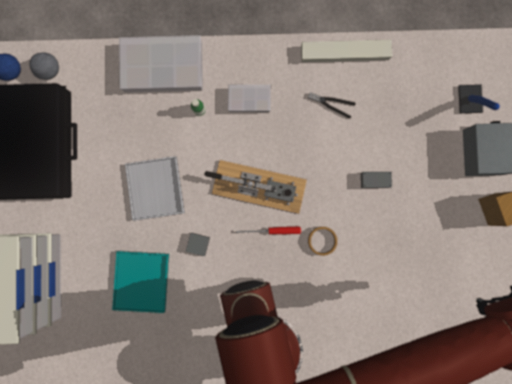

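View pics/side0.png

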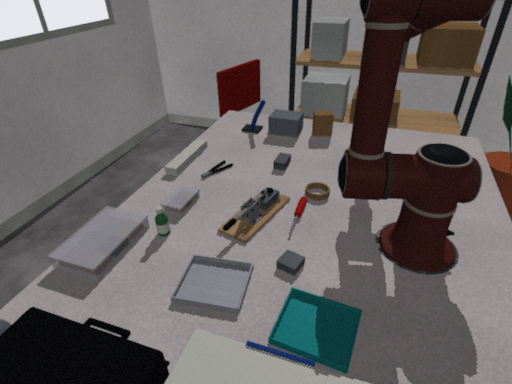

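The top view shows the jig at (258,187) with its lever to the left (+y). The tray is at (153,188), the empty box at (376,180), and the screwdriver and tape are nearby. Next I measure each of them.

```bash
cat > h.py <<'E'
import cv2,numpy as np
def load(n): return dict(np.load(n+".npz"))
def cloud(f):
    h,w=f["range_z"].shape; v,u=np.mgrid[:h,:w]; K=f["camera_matrix"]; z=f["range_z"]
    p=np.stack([(u-K[0,2])/K[0,0]*z,(v-K[1,2])/K[1,1]*z,z],-1)
    T=f["world_from_camera"]; return p@T[:3,:3].T+T[:3,3]
def cast(f,uv,z):
    uv=np.atleast_2d(np.asarray(uv,float)); K=f["camera_matrix"];T=f["world_from_camera"]
    d=np.c_[(uv-[K[0,2],K[1,2]])/[K[0,0],K[1,1]],np.ones(len(uv))]@T[:3,:3].T
    o=T[:3,3]; return o+d*((z-o[2])/d[:,2])[:,None]
def rect(xy):
    (c,s,a)=cv2.minAreaRect((xy*1000).astype(np.float32)); return np.round(c,1),np.round(s,1),round(a,2)
E
python3 - <<'E'
from h import *
t=load("top0");s=load("side0")
for n,f in(("top",t),("side",s)):
    P=cloud(f);img=f["img"];hsv=cv2.cvtColor(img,cv2.COLOR_BGR2HSV)
    def near(x,y,r): return np.hypot(P[...,0]-x,P[...,1]-y)<r
    ref=cloud(t)
    if n=="top":
        C={k:ref[v,u] for k,(u,v) in dict(jig=(258,187),tray=(153,188),empty=(376,180),spare=(195,244),grip=(212,175)).items()}
        print({k:np.round(v,3) for k,v in C.items()})
    # wood
    m=(hsv[...,0]>8)&(hsv[...,0]<25)&(hsv[...,1]>80)&near(*C["jig"][:2],.2)
    m&=(P[...,2]<.03)
    m2=cv2.morphologyEx(m.astype(np.uint8),cv2.MORPH_OPEN,np.ones((2,2)))
    vu=np.argwhere(m2)[:,::-1]
    print(n,"wood",len(vu),np.median(P[m2>0][:,2]),rect(cast(f,vu,.012)[:,:2]))
    for k,z0,z1,z,r in(("empty",.025,.05,.034,.08),("tray",.012,.04,.02,.14)):
        m=near(*C[k][:2],r)&(P[...,2]>z0)&(P[...,2]<z1)
        vu=np.argwhere(m)[:,::-1]
        if len(vu):print(n,k,len(vu),np.median(P[m][:,2]),"cast",rect(cast(f,vu,z)[:,:2]),"cloud",rect(P[m][:,:2]))
    c=C["jig"]; print(n,"table z",np.median(P[near(c[0],c[1]-.17,.03)][:,2]))
    m=near(*C["jig"][:2],.2)&(P[...,2]>.04)
    print("high",m.sum(),np.round(P[m].max(0),3),np.round(P[m].min(0),3))
big=lambda im,x,y,w,h,k:cv2.resize(im[y:y+h,x:x+w],None,fx=k,fy=k,interpolation=cv2.INTER_CUBIC)
a=big(t["img"],195,150,125,70,6);b=big(s["img"],205,175,100,70,6)
o=np.zeros((a.shape[0]+0,a.shape[1],3),np.uint8);o[:]=a
cv2.imwrite("pics/c1.png",o);cv2.imwrite("pics/c2.png",b)
E
```

```text
{'jig': array([0.508, 0.007, 0.012]), 'tray': array([0.515, 0.335, 0.004]), 'empty': array([ 0.518, -0.355,  0.032]), 'spare': array([0.338, 0.205, 0.021]), 'grip': array([0.545, 0.144, 0.063])}
top wood 1924 0.010380552407690535 (array([507. ,   1.8]), array([278.4, 108.9]), 75.69)
top empty 461 0.03228738625113592 cast (array([ 522.8, -358. ]), array([91.2, 46.1]), 88.43) cloud (array([ 523.1, -359.4]), array([90.5, 47.1]), 88.38)
top tray 390 0.017563843963873227 cast (array([515.1, 327.2]), array([179.8, 160.9]), 6.96) cloud (array([515.4, 328.3]), array([180.3, 161.6]), 7.04)
top table z -0.0011549247234174942
high 1605 [0.561 0.168 1.403] [ 0.419 -0.109  0.04 ]
side wood 807 0.009031752754450562 (array([502. ,  18.9]), array([281.5, 109.3]), 75.04)
side empty 138 0.030739420730535538 cast (array([ 520.2, -343.4]), array([99.6, 51.3]), 87.82) cloud (array([ 523.4, -353.5]), array([96.6, 51.7]), 88.7)
side tray 565 0.01697482555504115 cast (array([512.4, 336.9]), array([180.4, 163.9]), 7.28) cloud (array([514.6, 332.2]), array([181.2, 163.3]), 7.46)
side table z -0.002478132084748119
high 554 [0.56  0.174 0.071] [ 0.46  -0.098  0.04 ]
```

View pics/c1.png

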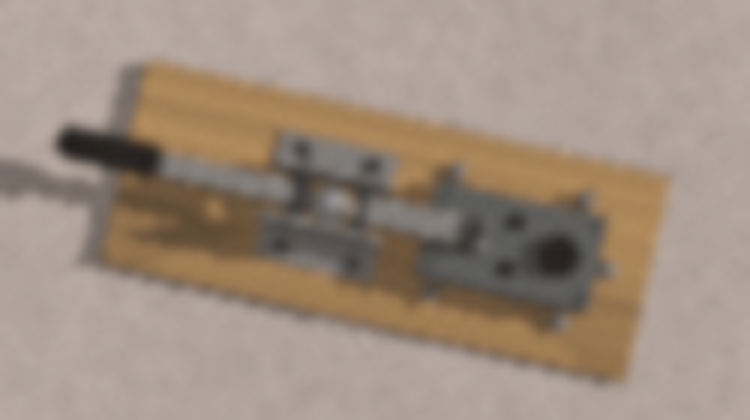

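The crop shows the grip at about (110,150) (full image (213,175)), the clamp and the finished box. Pins stand at about (452,172), (587,203), (430,290), (557,320) and (604,268). Next I compute the nest and grip from masks.

Run:
```python
from h import *
from scipy.spatial.transform import Rotation as R
from plant import manip
t=load("top0");s=load("side0")
a=np.deg2rad(75.5); ey=np.array([np.cos(a),np.sin(a)]); ex=np.array([np.sin(a),-np.cos(a)])
for n,f in(("top",t),("side",s)):
    P=cloud(f); g=f["img"].max(2)
    m=(np.hypot(P[...,0]-.543,P[...,1]-.148)<.045)&(P[...,2]>.042)&(g<75)
    vu=np.argwhere(m)[:,::-1]
    print(n,"grip",m.sum(),"cloud",rect(P[m][:,:2]),P[m][:,2].max(),"cast",rect(cast(f,vu,.055)[:,:2]))
    m=(np.hypot(P[...,0]-.49,P[...,1]+.065)<.075)&(P[...,2]>.038)&(P[...,2]<.05)
    q=P[m][:,:2]-[.507,.002]
    print("box",m.sum(),rect(P[m][:,:2]),"plate frame x",np.percentile(q@ex,[1,50,99]),"y",np.percentile(q@ey,[1,50,99]))
k=[(452,172),(587,203),(430,290),(557,320),(604,268)]
p=cast(t,np.array(k)/6+[194.6,149.6],.021)[:,:2]; print("pins",np.round(p,4)); print("mean4",p[:4].mean(0), "in plate frame",np.round([((p-[.507,.002])@ex),((p-[.507,.002])@ey)],4))
c=p[:4].mean(0);print("nest->grip pred",c+.213*ey)
st=manip.state();q=st["tool_rot"];M=R.from_quat([q[1],q[2],q[3],q[0]]).as_matrix();print(np.round(M,3))
```

```text
top grip 69 cloud (array([545.5, 142. ]), array([47. , 12.9]), 76.47) 0.06939986439715673 cast (array([545.9, 142.6]), array([47.4, 13.6]), 77.09)
box 378 (array([497.6, -50. ]), array([110.8,  50.3]), 75.59) plate frame x [-0.02091345  0.00199119  0.02825017] y [-0.10757607 -0.06445896 -0.01931387]
side grip 85 cloud (array([543.1, 138.7]), array([70. , 14.9]), 76.63) 0.06488600560276936 cast (array([544. , 140.6]), array([69.2, 19.1]), 79.11)
box 155 (array([491.4, -52.1]), array([87.8, 52.3]), 82.24) plate frame x [-0.023367   -0.00929751  0.02600922] y [-0.10134152 -0.05769097 -0.0139428 ]
pins [[ 0.5336 -0.0307]
 [ 0.5157 -0.0997]
 [ 0.4731 -0.0176]
 [ 0.4559 -0.0824]
 [ 0.482  -0.1074]]
mean4 [ 0.49458517 -0.05758784] in plate frame [[ 0.0339  0.0339 -0.0279 -0.0283  0.0032]
 [-0.025  -0.0963 -0.0275 -0.0945 -0.1122]]
nest->grip pred [0.54791611 0.14862761]
[[ 0.32  -0.     0.947]
 [-0.947  0.002  0.32 ]
 [-0.002 -1.     0.   ]]
```

Call:
drive_tool --motion '[[[0,0,0],[0,-0.95,0],-1],[[0,0,0],[0,-0.95,0],-1],[[0,0,0],[0,-0.95,0],-1],[[0,0,0],[0,-0.95,0],-1],[[0,0,0],[0,-0.95,0],-1],[[0,0,0],[0,-0.95,0],-1],[[0,0,0],[0,-0.95,0],-1],[[0,0,0],[0,-0.95,0],-1],[[0,0,0],[0,-0.95,0],-1],[[0,0,0],[0,-0.95,0],-1],[[0,0,0],[0,-0.95,0],-1],[[0,0,0],[0,-0.95,0],-1]]'

```text
time: 1.3
tool_pos: [0.2, -0.5917, 0.2305]
tool_rot: [0.702, -0.701, 0.087, -0.087]
contact_force: [0.4, 0.5, -0.1]
gripper_width: 1.005
```

Call:
drive_tool --motion '[[[0.2,0,1],[0,0,0],-1],[[0.2,0,1],[0,0,0],-1],[[0.2,0,1],[0,0,0],-1],[[0.2,0,1],[0,0,0],-1],[[0.2,0,1],[0,0,0],-1],[[0.2,0,1],[0,0,0],-1],[[0.2,0,1],[0,0,0],-1],[[0.2,0,1],[0,0,0],-1],[[0.2,0,1],[0,0,0],-1],[[0.2,0,1],[0,0,0],-1],[[0.2,0,1],[0,0,0],-1],[[0.2,0,1],[0,0,0],-1]]'

```text
time: 2.5
tool_pos: [0.3326, -0.3151, 0.2308]
tool_rot: [0.702, -0.701, 0.088, -0.088]
contact_force: [-0.3, 0.0, 1.0]
gripper_width: 1.002
```

Call:
drive_tool --motion '[[[0.2,0,1],[0,0,0],-1],[[0.2,0,1],[0,0,0],-1],[[0.2,0,1],[0,0,0],-1],[[0.2,0,1],[0,0,0],-1],[[0.2,0,1],[0,0,0],-1],[[0.2,0,1],[0,0,0],-1],[[0.2,0,1],[0,0,0],-1],[[0.2,0,1],[0,0,0],-1],[[0.2,0,1],[0,0,0],-1],[[0.2,0,1],[0,0,0],-1],[[0.2,0,1],[0,0,0],-1],[[0.2,0,1],[0,0,0],-1]]'

```text
time: 3.7
tool_pos: [0.4649, -0.0394, 0.2308]
tool_rot: [0.702, -0.702, 0.088, -0.088]
contact_force: [0.7, -0.1, 0.4]
gripper_width: 1.002
```

```bash
cat > w.py <<'E'
import sys,numpy as np
from plant import manip
from scipy.spatial.transform import Rotation as R
def where(target=None):
    s=manip.state();q=s["tool_rot"];M=R.from_quat([q[1],q[2],q[3],q[0]]).as_matrix();p=s["tool_pos"]
    print("t",round(s["time"],2),"tcp",np.round(p,4),"yaw_x",round(np.degrees(np.arctan2(M[1,0],M[0,0])),2),"down",np.round(M[:,1],3),"F",np.round(s["contact_force"],1),"w",round(s["gripper_width"],3),"j",np.round(s["joint_pos"],2))
    if target is not None: print("shift units",np.round(M.T@(np.array(target)-p)/.025,2))
if __name__=="__main__": where([float(v) for v in sys.argv[1:4]] if len(sys.argv)>3 else None)
E
python3 w.py .5465 .145 .0365
```

```text
t 3.7 tcp [ 0.4649 -0.0394  0.2308] yaw_x -14.33 down [-0.001  0.    -1.   ] F [ 0.7 -0.1  0.4] w 1.002 j [-0.24 -0.34  1.97 -0.    1.52  0.01]
shift units [1.34 7.77 7.95]
```

Call:
drive_tool --motion '[[[0.17,0,1],[0,0,0],-1],[[0.17,0,1],[0,0,0],-1],[[0.17,0,1],[0,0,0],-1],[[0.17,0,1],[0,0,0],-1],[[0.17,0,1],[0,0,0],-1],[[0.17,0.5,1],[0,0,0],-1],[[0.17,0.8,1],[0,0,0],-1],[[0.17,1,0.95],[0,0,0],-1],[[0,1,0],[0,0,0],-1],[[0,1,0],[0,0,0],-1],[[0,1,0],[0,0,0],-1],[[0,0.5,0],[0,0,0],-1]]'

```text
time: 4.9
tool_pos: [0.545, 0.1435, 0.0831]
tool_rot: [-0.701, 0.702, -0.09, 0.086]
contact_force: [0.6, 0.2, -0.2]
gripper_width: 1.004
```

```bash
python3 w.py .5465 .145 .0365
python3 - <<'E'
from h import *
from plant import manip
f=manip.grab_frame("side");cv2.imwrite("pics/s1.png",cv2.resize(f["img"][150:270,190:330],None,fx=5,fy=5,interpolation=cv2.INTER_CUBIC))
E
```

```text
t 4.9 tcp [0.545  0.1435 0.0831] yaw_x -14.32 down [-0.005 -0.001 -1.   ] F [ 0.6  0.2 -0.2] w 1.004 j [0.13 0.05 1.88 0.   1.22 0.38]
shift units [0.05 1.86 0.08]
```

View pics/s1.png

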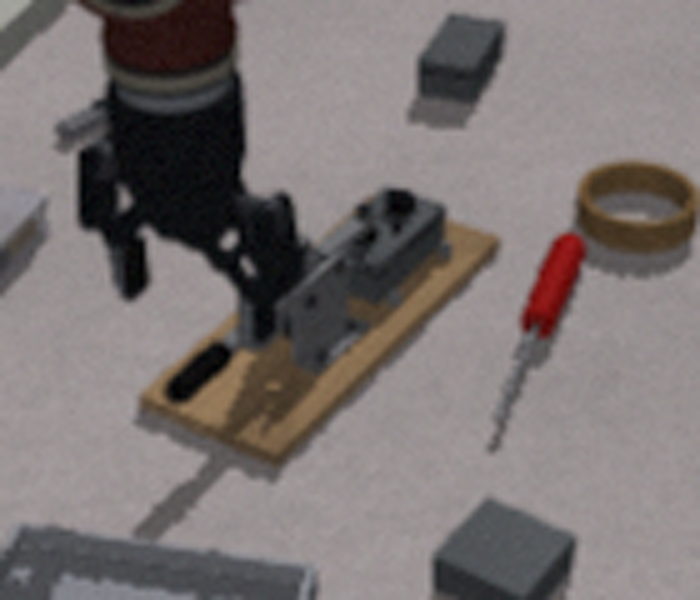

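The grip sits between the fingertips, at about (200,370) in the crop, with nothing else near. I go down and close on it.

Call:
drive_tool --motion '[[[0,0.6,0],[0,0,0],-1],[[0,0.6,0],[0,0,0],-1],[[0,0.65,0.05],[0,0,0],-1],[[0,0,0],[0,0,0],1],[[0,0,0],[0,0,0],1],[[0,0,0],[0,0,0],1],[[0,0,0],[0,0,0],1],[[0,0,0],[0,0,0],1],[[0,0,0],[0,0,0],1],[[0,0,0],[0,0,0],1]]'

```text
time: 5.95
tool_pos: [0.5463, 0.1454, 0.0412]
tool_rot: [0.702, -0.701, 0.089, -0.087]
contact_force: [-6.5, 1.8, 7.3]
gripper_width: 0.189
```

```bash
python3 w.py .5465 .145 .0365
```

```text
t 5.95 tcp [0.5463 0.1454 0.0412] yaw_x -14.33 down [-0.003  0.001 -1.   ] F [-6.5  1.8  7.3] w 0.189 j [0.13 0.11 1.89 0.   1.14 0.38]
shift units [ 0.01  0.19 -0.01]
```

Call:
drive_tool --motion '[[[0,-0.41,-0.02],[0,0,0],1],[[0,-0.41,-0.06],[0,0,0],1],[[0,-0.4,-0.1],[0,0,0],1],[[0,-0.39,-0.14],[0,0,0],1],[[0,-0.37,-0.18],[0,0,0],1],[[0,-0.35,-0.22],[0,0,0],1],[[0,-0.33,-0.25],[0,0,0],1]]'

```text
time: 6.65
tool_pos: [0.5393, 0.1188, 0.1054]
tool_rot: [-0.7, 0.703, -0.09, 0.087]
contact_force: [-0.7, -7.9, -12.0]
gripper_width: 0.186
```

```bash
python3 w.py .5465 .145 .0365
python3 - <<'E'
from h import *
from plant import manip
f=manip.grab_frame("side");cv2.imwrite("pics/s2.png",cv2.resize(f["img"][150:270,190:330],None,fx=5,fy=5,interpolation=cv2.INTER_CUBIC))
E
```

```text
t 6.65 tcp [0.5393 0.1188 0.1054] yaw_x -14.35 down [-0.005 -0.005 -1.   ] F [ -0.7  -7.9 -12. ] w 0.186 j [ 0.08 -0.    1.89 -0.    1.26  0.34]
shift units [0.03 2.75 1.1 ]
```

View pics/s2.png

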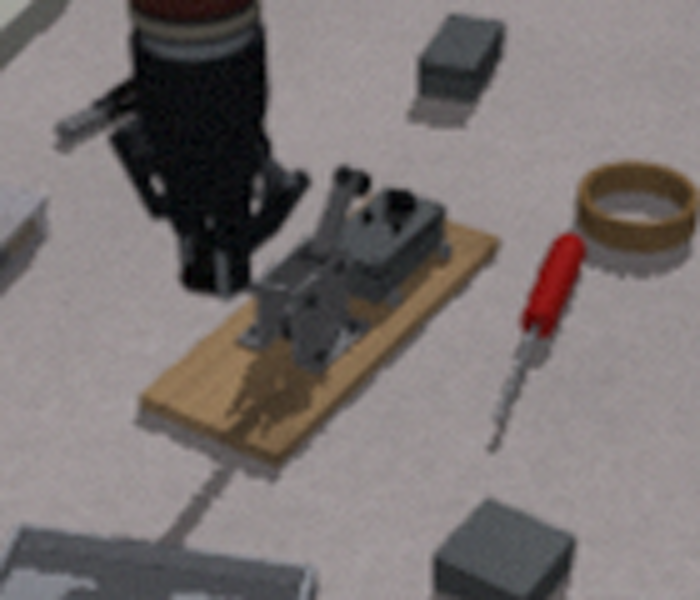

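The lever is coming up and the clamp arm has lifted off the box (pad end at about (350,185)). I continue the arc.

Call:
drive_tool --motion '[[[0,-0.3,-0.28],[0,0,0],1],[[0,-0.27,-0.31],[0,0,0],1],[[0,-0.24,-0.33],[0,0,0],1],[[0,-0.2,-0.36],[0,0,0],1],[[0,-0.17,-0.38],[0,0,0],1],[[0,-0.13,-0.39],[0,0,0],1],[[0,-0.05,-0.2],[0,0,0],1],[[0,0,0],[0,0,0],1]]'

```text
time: 7.5
tool_pos: [0.5272, 0.0638, 0.143]
tool_rot: [-0.7, 0.704, -0.088, 0.089]
contact_force: [-4.6, -6.8, -0.3]
gripper_width: -0.004
```

Call:
drive_tool --motion '[[[0,0,0],[0,0,0],-1],[[0,0,0],[0,0,0],-1],[[0,0,0],[0,0,0],-1],[[0,0,0],[0,0,0],-1],[[0,0,0],[0,0,0],-1],[[0,-0.7,0],[0,0,0],-1],[[0,-1,0],[0,0,0],-1],[[0,-1,0],[0,0,0],-1],[[0,-1,0],[0,0,0],-1],[[0,-1,0],[0,0,0],-1]]'

```text
time: 8.5
tool_pos: [0.5272, 0.0671, 0.2592]
tool_rot: [0.702, -0.702, 0.088, -0.088]
contact_force: [0.5, -1.1, 0.3]
gripper_width: 1.002
```

```bash
python3 w.py .4945 -.0575 .26
python3 - <<'E'
from h import *
from plant import manip
f=manip.grab_frame("side");np.savez("side1.npz",**f);cv2.imwrite("pics/s3.png",cv2.resize(f["img"][150:270,190:330],None,fx=5,fy=5,interpolation=cv2.INTER_CUBIC))
E
```

```text
t 8.5 tcp [0.5272 0.0671 0.2592] yaw_x -14.31 down [ 0.  0. -1.] F [ 0.5 -1.1  0.3] w 1.002 j [-0.01 -0.19  1.8   0.    1.53  0.24]
shift units [-0.04 -0.03 -5.15]
```

View pics/s3.png

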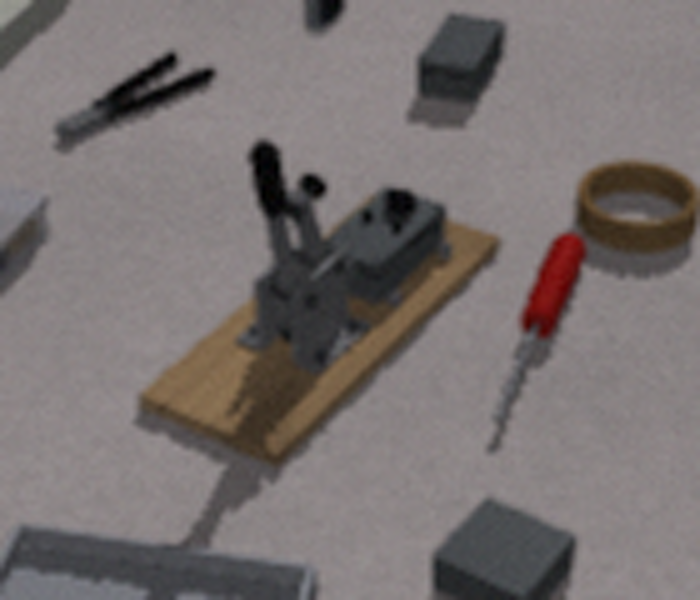

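The lever stands upright ((265,180)), the clamp arm is clear of the box ((310,200)), and the finished box is still in the nest. I now measure the box and arm clearance from both views.

Run:
```python
from h import *
from plant import manip
t=manip.grab_frame("top");np.savez("top1.npz",**t);s=load("side1")
a=np.deg2rad(75.67); ey=np.array([np.cos(a),np.sin(a)]); ex=np.array([np.sin(a),-np.cos(a)])
c=np.array([.4946,-.0576])
for n,f in(("top",t),("side",s)):
    P=cloud(f); q=P[...,:2]-c; x=q@ex; y=q@ey; z=P[...,2]
    m=(abs(x)<.06)&(y>-.06)&(y<.049)&(z>.036)&(z<.05)
    print(n,"box top",m.sum(),"x",np.round(np.percentile(x[m],[1,50,99]),4),"y",np.round(np.percentile(y[m],[1,50,99]),4),rect(P[m][:,:2]),"z",np.median(z[m]),"cast",rect(cast(f,np.argwhere(m)[:,::-1],.046)[:,:2]))
    for lo,hi in((.06,.075),(.075,.09),(.09,.105),(.105,.12),(.12,.14),(.14,.2)):
        m=(abs(x)<.03)&(y>-.06)&(y<.16)&(z>lo)&(z<hi)
        if m.sum():print("  arm z",lo,m.sum(),"y",np.round([y[m].min(),y[m].max()],3),"x",np.round([x[m].min(),x[m].max()],3))
cv2.imwrite("pics/t1.png",cv2.resize(t["img"][150:220,195:320],None,fx=6,fy=6,interpolation=cv2.INTER_CUBIC))
```

```text
top box top 440 x [-0.0236  0.0009  0.0255] y [-0.0465  0.001   0.0413] (array([494.8, -60.3]), array([89.8, 49.7]), 75.71) z 0.044410624134006094 cast (array([494.7, -60.1]), array([89.4, 49.8]), 75.86)
  arm z 0.06 43 y [0.064 0.125] x [-0.016  0.02 ]
  arm z 0.075 4 y [0.109 0.117] x [-0.004  0.004]
  arm z 0.09 4 y [0.11  0.113] x [-0.004  0.002]
  arm z 0.105 8 y [0.073 0.115] x [-0.003  0.006]
side box top 215 x [-0.026  -0.0075  0.0237] y [-0.0406  0.0077  0.0474] (array([494.5, -55.1]), array([90.4, 51.2]), 74.99) z 0.043246180672015466 cast (array([491.3, -46.5]), array([95.7, 55.4]), 76.15)
  arm z 0.06 84 y [0.07 0.13] x [-0.017  0.016]
  arm z 0.075 27 y [0.086 0.121] x [-0.008  0.007]
  arm z 0.09 29 y [0.09  0.125] x [-0.007  0.007]
  arm z 0.105 41 y [0.081 0.128] x [-0.008  0.009]
  arm z 0.12 45 y [0.083 0.135] x [-0.009  0.009]
  arm z 0.14 63 y [0.122 0.141] x [-0.009  0.008]
```

View pics/t1.png

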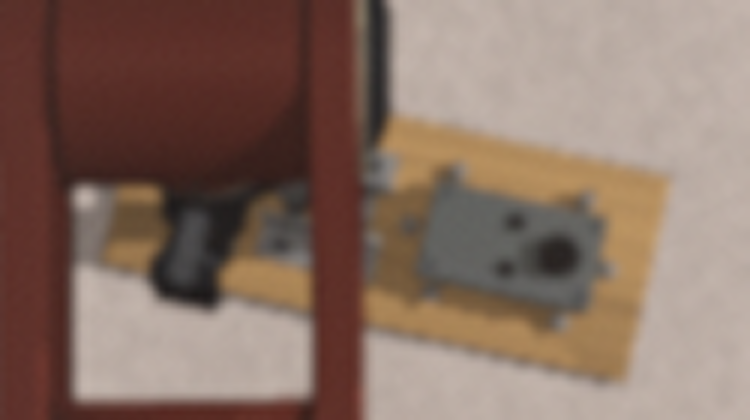

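The crop shows the free nest region. The box is at about (515,250) and both end pins are visible at (412,225) and (604,268). The clamp arm keeps ≥70 mm from the middle, so I go to the box and grip it.

Call:
drive_tool --motion '[[[0,0,-0.86],[0,0,0],-1],[[0,0,-0.86],[0,0,0],-1],[[0,0,-0.86],[0,0,0],-1],[[0,0,-0.86],[0,0,0],-1],[[0,0,-0.86],[0,0,0],-1],[[-0.04,0,-0.86],[0,0,0],-1],[[0,0.9,0],[0,0,0],-1],[[0,1,0],[0,0,0],-1],[[0,1,0],[0,0,0],-1],[[0,1,0],[0,0,0],-1],[[0,1,0],[0,0,0],-1],[[0,0,0],[0,0,0],-1]]'

```text
time: 9.8
tool_pos: [0.491, -0.0568, 0.1303]
tool_rot: [0.702, -0.701, 0.092, -0.085]
contact_force: [-0.1, 1.0, 0.6]
gripper_width: 1.003
```

```bash
python3 w.py .4946 -.058 .017
```

```text
t 9.8 tcp [ 0.491  -0.0568  0.1303] yaw_x -14.33 down [-0.009  0.003 -1.   ] F [-0.1  1.   0.6] w 1.003 j [-0.27 -0.17  2.    0.    1.32 -0.02]
shift units [ 0.2   4.53 -0.01]
```

Call:
drive_tool --motion '[[[0,0.5,0],[0,0,0],-1],[[0,0.8,0],[0,0,0],-1],[[0,0.8,0],[0,0,0],-1],[[0,0.8,0],[0,0,0],-1],[[0,0.6,0],[0,0,0],-1],[[0,0.4,0],[0,0,0],-1],[[0,0,0],[0,0,0],-1],[[0,0,0],[0,0,0],-1],[[0,0,0],[0,0,0],-1]]'

```text
time: 10.7
tool_pos: [0.4955, -0.0581, 0.0394]
tool_rot: [-0.701, 0.702, -0.087, 0.089]
contact_force: [0.8, 0.5, -0.3]
gripper_width: 1.003
```

```bash
python3 w.py .4946 -.058 .017
```

```text
t 10.7 tcp [ 0.4955 -0.0581  0.0394] yaw_x -14.33 down [ 0.002 -0.001 -1.   ] F [ 0.8  0.5 -0.3] w 1.003 j [-0.27 -0.05  2.05  0.    1.13 -0.02]
shift units [-0.04  0.89 -0.  ]
```

Call:
drive_tool --motion '[[[-0.04,0.4,0],[0,0,0],-1],[[0,0.3,0],[0,0,0],-1],[[0,0.18,0],[0,0,0],-1],[[0,0,0],[0,0,0],-1],[[0,0,0],[0,0,0],1],[[0,0,0],[0,0,0],1],[[0,0,0],[0,0,0],1],[[0,0,0],[0,0,0],1],[[0,0,0],[0,0,0],1],[[0,0,0],[0,0,0],1]]'

```text
time: 11.7
tool_pos: [0.4941, -0.0578, 0.0167]
tool_rot: [-0.702, 0.702, -0.088, 0.089]
contact_force: [0.9, -0.6, 2.8]
gripper_width: 0.577
```

```bash
python3 w.py .4946 -.058 .017
```

```text
t 11.7 tcp [ 0.4941 -0.0578  0.0167] yaw_x -14.33 down [ 0.001 -0.    -1.   ] F [ 0.9 -0.6  2.8] w 0.577 j [-0.27 -0.01  2.06 -0.    1.09 -0.02]
shift units [ 0.02 -0.01 -0.  ]
```

Call:
drive_tool --motion '[[[0,-0.2,0],[0,0,0],1],[[0,-0.4,0],[0,0,0],1],[[0,-0.6,0],[0,0,0],1],[[0,-0.8,0],[0,0,0],1],[[0,-1,0],[0,0,0],1],[[0,-1,0],[0,0,0],1],[[0,-1,0],[0,0,0],1],[[0,-1,0],[0,0,0],1],[[0,-1,0],[0,0,0],1],[[0,-1,0],[0,0,0],1],[[0,-1,0],[0,0,0],1],[[0,-0.6,0],[0,0,0],1]]'

```text
time: 12.9
tool_pos: [0.4938, -0.0577, 0.2587]
tool_rot: [-0.701, 0.702, -0.087, 0.089]
contact_force: [0.7, 0.1, -0.9]
gripper_width: 0.574
```

Call:
drive_tool --motion '[[[-0.2,-0.4,0.4],[0,0,0],1],[[-0.2,0,0.7],[0,0,0],1],[[-0.2,0,1],[0,0,0],1],[[-0.2,0,1],[0,0,0],1],[[-0.2,0,1],[0,0,0],1],[[-0.2,0,1],[0,0,0],1],[[-0.2,0,1],[0,0,0],1],[[-0.2,0,1],[0,0,0],1],[[-0.2,0,1],[0,0,0],1],[[-0.2,0,1],[0,0,0],1],[[-0.2,0,1],[0,0,0],1],[[-0.2,0,1],[0,0,0],1]]'

```text
time: 14.1
tool_pos: [0.5028, 0.2277, 0.2648]
tool_rot: [-0.701, 0.702, -0.089, 0.087]
contact_force: [-0.2, -0.6, -0.6]
gripper_width: 0.571
```

Call:
drive_tool --motion '[[[-0.2,0,1],[0,0,0],1],[[-0.2,0,1],[0,0,0],1],[[-0.2,0,1],[0,0,0],1],[[0,0,1],[0,0,0],1],[[0,0,0.8],[0,0,0],1],[[0,0,0.4],[0,0,0],1],[[0,0.4,0],[0,-0.8,0],1],[[0,0.6,0],[0,-0.9,0],1],[[0,0.8,0],[0,-0.9,0],1],[[0,0.8,0],[0,-0.9,0],1],[[0,0.8,0],[0,-0.7,0],1],[[0,0.6,0],[0,0,0],1]]'

```text
time: 15.3
tool_pos: [0.5205, 0.3552, 0.1638]
tool_rot: [-0.705, 0.706, 0.04, -0.042]
contact_force: [-0.1, 0.3, -2.0]
gripper_width: 0.571
```

```bash
python3 w.py .515 .330 .012
```

```text
t 15.3 tcp [0.5205 0.3552 0.1638] yaw_x 6.65 down [-0.003 -0.002 -1.   ] F [-0.1  0.3 -2. ] w 0.571 j [ 0.48  0.12  1.66 -0.    1.37  0.36]
shift units [-0.32  6.07 -0.97]
```

Call:
drive_tool --motion '[[[-0.16,0.6,-0.5],[0,0,0],1],[[-0.16,0.9,-0.47],[0,0,0],1],[[0,0.9,0],[0,0,0],1],[[0,0.9,0],[0,0,0],1],[[0,0.9,0],[0,0,0],1],[[0,0.6,0],[0,0,0],1],[[0,0.4,0],[0,0,0],1],[[0,0,0],[0,0,0],1],[[0,0,0],[0,0,0],1],[[0,0,0],[0,0,0],1]]'

```text
time: 16.3
tool_pos: [0.5176, 0.3313, 0.0376]
tool_rot: [0.706, -0.706, -0.042, 0.04]
contact_force: [0.7, 0.1, -0.6]
gripper_width: 0.576
```

```bash
python3 w.py .515 .330 .0105
```

```text
t 16.3 tcp [0.5176 0.3313 0.0376] yaw_x 6.66 down [ 0.002  0.001 -1.   ] F [ 0.7  0.1 -0.6] w 0.576 j [0.45 0.22 1.78 0.   1.15 0.33]
shift units [-0.11  1.08 -0.04]
```

Call:
drive_tool --motion '[[[-0.1,0.35,0],[0,0,0],1],[[0,0.3,0],[0,0,0],1],[[0,0.2,0],[0,0,0],1],[[0,0.15,0],[0,0,0],1],[[0,0.08,0],[0,0,0],1],[[0,0,0],[0,0,0],1],[[0,0,0],[0,0,0],1],[[0,0,0],[0,0,0],1]]'

```text
time: 17.1
tool_pos: [0.5141, 0.3305, 0.0097]
tool_rot: [-0.706, 0.706, 0.041, -0.041]
contact_force: [-3.1, -2.5, 5.3]
gripper_width: 0.577
```

```bash
python3 w.py .515 .330 .0097
```

```text
t 17.1 tcp [0.5141 0.3305 0.0097] yaw_x 6.67 down [-0. -0. -1.] F [-3.1 -2.5  5.3] w 0.577 j [ 0.45  0.25  1.79 -0.    1.1   0.33]
shift units [ 0.03 -0.   -0.02]
```

Call:
drive_tool --motion '[[[0,0,0],[0,0,0],0.2],[[0,0,0],[0,0,0],-1],[[0,0,0],[0,0,0],-1],[[0,0,0],[0,0,0],-1],[[0,0,0],[0,0,0],-1],[[0,0,0],[0,0,0],-1],[[0,-0.5,0],[0,0,0],-1],[[0,-1,0],[0,0.83,0],-1],[[0,-1,0],[0,0.83,0],-1],[[0,-1,0],[0,0,0],-1],[[0,-1,0],[0,0,0],-1],[[0,-1,0],[0,0,0],-1]]'

```text
time: 18.3
tool_pos: [0.5142, 0.3305, 0.1488]
tool_rot: [0.707, -0.707, 0.01, -0.01]
contact_force: [0.6, 0.8, -0.2]
gripper_width: 1.0
```

Call:
drive_tool --motion '[[[0,-1,-0.5],[0,0,0],-1],[[0,-1,-1],[0,0,0],-1],[[0,-1,-1],[0,0,0],-1],[[0,-0.7,-1],[0,0,0],-1],[[0,0,-1],[0,0,0],-1],[[0,0,-1],[0,0,0],-1],[[0,0,-1],[0,0,0],-1],[[0,0,-1],[0,0,0],-1],[[0,0,-1],[0,0,0],-1],[[0,0,-1],[0,0,0],-1],[[0,0,-1],[0,0,0],-1],[[0,0,-1],[0,0,0],-1]]'

```text
time: 19.5
tool_pos: [0.5058, 0.0421, 0.2402]
tool_rot: [-0.707, 0.707, -0.01, 0.011]
contact_force: [0.5, 0.2, 0.1]
gripper_width: 1.002
```

Call:
drive_tool --motion '[[[0,0,-1],[0,0,0],-1],[[0,0,-1],[0,0,0],-1],[[0,0,-1],[0,0,0],-1],[[0,0,-1],[0,0,0],-1],[[0,0,-1],[0,0,0],-1],[[0,0,-1],[0,0,0],-1],[[0,0,-1],[0,0,0],-1],[[0,0,-1],[0,0,0],-1],[[0,0,-1],[0,0,0],-1],[[0,0,-1],[0,0,0],-1],[[0,0,-1],[0,0,0],-1],[[0,0,-1],[0,0,0],-1]]'

```text
time: 20.7
tool_pos: [0.4972, -0.2578, 0.2402]
tool_rot: [-0.707, 0.707, -0.01, 0.011]
contact_force: [-0.1, 0.3, 0.4]
gripper_width: 0.998
```

```bash
python3 w.py .523 -.3565 .2
python3 - <<'E'
from h import *
from plant import manip
for n in("top","side"):
    f=manip.grab_frame(n);np.savez(n+"2.npz",**f);P=cloud(f)
    m=(abs(P[...,0]-.514)<.075)&(abs(P[...,1]-.33)<.065)&(P[...,2]>.028)&(P[...,2]<.042)
    print(n,"finished",m.sum(),rect(P[m][:,:2]),np.median(P[m][:,2]))
    m=(abs(P[...,0]-.523)<.07)&(abs(P[...,1]+.356)<.08)&(P[...,2]>.025)&(P[...,2]<.042)
    if m.sum()>5:print(n,"empty",m.sum(),rect(P[m][:,:2]),np.median(P[m][:,2]))
    if n=="top":cv2.imwrite("pics/t2.png",cv2.resize(f["img"][140:230,115:325],None,fx=3.8,fy=3.8,interpolation=cv2.INTER_CUBIC))
E
```

```text
t 20.7 tcp [ 0.4972 -0.2578  0.2402] yaw_x -1.64 down [ 0.001 -0.001 -1.   ] F [-0.1  0.3  0.4] w 0.998 j [-0.61 -0.11  1.76  0.    1.49 -0.58]
shift units [ 1.14  1.61 -3.91]
top finished 421 (array([515.9, 328.1]), array([49.8, 91.1]), 6.53) 0.03722840087125978
side finished 492 (array([515.2, 331.7]), array([50.4, 92.9]), 6.88) 0.03691018261563844
side empty 141 (array([ 522.3, -353.4]), array([93.5, 51.3]), 89.34) 0.030793234799732172
```

View pics/t2.png

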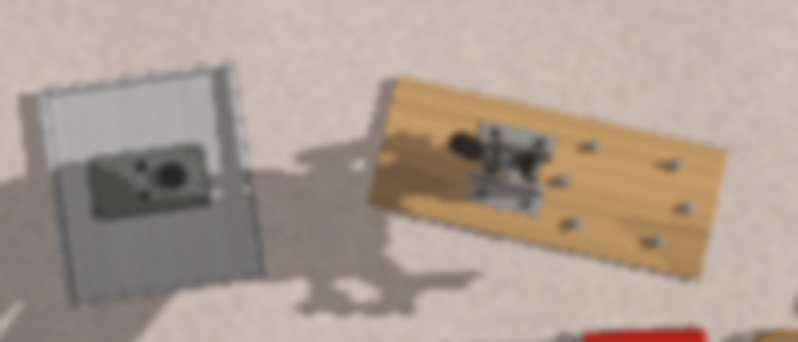

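The finished box lies flat in the tray ((150,180) in the crop). All six pins are now free, at about (588,147), (670,165), (683,208), (650,242), (570,223) and (560,181). Next I fit the nest to the pins.

Run:
```python
from h import *
f=load("top2"); g=f["img"].astype(np.float32)
off=np.array([[32.5,34],[32.5,-34],[0,-52.5],[-32.5,-34],[-32.5,34],[0,52.5]])/1000
px=np.array([(588,147),(670,165),(683,208),(650,242),(570,223),(560,181)])/3.8+[114.6,139.6]
hsv=cv2.cvtColor(f["img"],cv2.COLOR_BGR2HSV); w=np.clip(110-hsv[...,1].astype(float),0,None)
uv=[]
for u,v in px:
    for _ in range(3):
        U,V=int(round(u)),int(round(v)); vv,uu=np.mgrid[V-3:V+4,U-3:U+4]; ww=w[V-3:V+4,U-3:U+4]
        ww=ww*(np.hypot(uu-u,vv-v)<3.2); u,v=(uu*ww).sum()/ww.sum(),(vv*ww).sum()/ww.sum()
    uv.append((u,v))
uv=np.array(uv); print("shift",np.round(uv-px,1).tolist())
for name,q in(("eye",px),("mask",uv)):
    p=cast(f,q,.018)[:,:2]
    A=off-off.mean(0);B=p-p.mean(0);U,S,Vt=np.linalg.svd(A.T@B);Rm=(U@np.diag([1,np.linalg.det(U@Vt)])@Vt)
    print(name,"nest",np.round((p.mean(0)-off.mean(0)@Rm)*1000,1),"long dir",np.degrees(np.arctan2(Rm[1,1],Rm[1,0])),"res mm",np.round((A@Rm-B)*1000,1).tolist())
t=load("top0");P=cloud(t)
m=(abs(P[...,0]-.523)<.07)&(abs(P[...,1]+.356)<.08)&(P[...,2]>.025)&(P[...,2]<.042)
q=P[m][:,:2];print("empty mean",q.mean(0),rect(q))
t=load("top1");P=cloud(t);m=(np.hypot(P[...,0]-.4948,P[...,1]+.06)<.055)&(P[...,2]>.036)&(P[...,2]<.05);print("finished in nest mean",P[m].mean(0))
```

```text
shift [[1.7, -0.2], [1.5, -0.1], [1.6, 0.2], [2.2, 0.0], [1.7, 0.1], [0.9, -0.2]]
eye nest [494.5 -53.9] long dir 75.37756569344621 res mm [[0.7, -0.4], [0.1, 0.2], [-0.7, -0.0], [-0.6, -1.6], [-0.6, -0.4], [1.1, 2.2]]
mask nest [494.5 -58.9] long dir 75.59599491464549 res mm [[0.1, 0.1], [-0.0, -0.0], [0.1, -0.1], [-0.2, 0.0], [-0.3, 0.0], [0.3, -0.0]]
empty mean [ 0.52296296 -0.3583229 ] (array([ 523.1, -359.4]), array([90.5, 47.1]), 88.38)
finished in nest mean [ 0.49526982 -0.05817043  0.04433932]
```

Call:
drive_tool --motion '[[[0.27,0,-0.9],[0,0,0],-1],[[0.27,0,-1],[0,0,0],-1],[[0.27,0,-1],[0,0,0],-1],[[0.27,0.5,-1],[0,0,0],-1],[[0,1,0],[0,0,0],-1],[[0,1,0],[0,0,0],-1],[[0,1,0],[0,0,0],-1],[[0,1,0],[0,0,0],-1],[[0,1,0],[0,0,0],-1],[[0,0.8,0],[0,0,0],-1],[[0,0.5,0],[0,0,0],-1],[[0,0.2,0],[0,0,0],-1]]'

```text
time: 22.0
tool_pos: [0.5212, -0.354, 0.063]
tool_rot: [0.708, -0.707, 0.01, -0.009]
contact_force: [0.5, 0.3, -0.1]
gripper_width: 1.001
```

Call:
drive_tool --motion '[[[0,0,0],[0,0,0],-1],[[0,0,0],[0,0,0],-1],[[0,0,0],[0,0,0],-1]]'

```text
time: 22.3
tool_pos: [0.5224, -0.3557, 0.0657]
tool_rot: [-0.706, 0.708, -0.009, 0.011]
contact_force: [0.5, -0.1, 0.2]
gripper_width: 0.999
```

```bash
python3 w.py .5215 -.3563 .007
```

```text
t 22.3 tcp [ 0.5224 -0.3557  0.0657] yaw_x -1.63 down [ 0.002 -0.002 -1.   ] F [ 0.5 -0.1  0.2] w 0.999 j [-0.72  0.22  1.72  0.    1.2  -0.69]
shift units [-0.04  2.35 -0.02]
```

Call:
drive_tool --motion '[[[-0.04,0.6,-0.02],[0,0,0],-1],[[0,0.7,0],[0,0,0],-1],[[0,0.5,0],[0,0,0],-1],[[0,0.3,0],[0,0,0],-1],[[0,0.22,0],[0,0,0],-1],[[0,0,0],[0,0,0],-1],[[0,0,0],[0,0,0],1],[[0,0,0],[0,0,0],1],[[0,0,0],[0,0,0],1],[[0,0,0],[0,0,0],1],[[0,0,0],[0,0,0],1],[[0,0,0],[0,0,0],1]]'

```text
time: 23.5
tool_pos: [0.5213, -0.3561, 0.0072]
tool_rot: [-0.707, 0.708, -0.009, 0.011]
contact_force: [1.2, -0.6, 4.7]
gripper_width: 0.575
```

```bash
python3 w.py .5215 -.3563 .007
```

```text
t 23.5 tcp [ 0.5213 -0.3561  0.0072] yaw_x -1.63 down [ 0.002 -0.001 -1.   ] F [ 1.2 -0.6  4.7] w 0.575 j [-0.72  0.3   1.74  0.    1.1  -0.69]
shift units [ 0.01  0.01 -0.01]
```

Call:
drive_tool --motion '[[[0,-0.3,0],[0,0,0],1],[[0,-0.5,0],[0,0,0],1],[[0,-0.7,0],[0,0,0],1],[[0,-1,0],[0,0.64,0],1],[[0,-1,0],[0,0.64,0],1],[[0,-0.7,0],[0,0.64,0],1],[[0,-0.3,0],[0,0.62,0],1]]'

```text
time: 24.2
tool_pos: [0.5218, -0.3565, 0.123]
tool_rot: [-0.7, 0.703, -0.087, 0.091]
contact_force: [-0.1, -0.3, -1.8]
gripper_width: 0.573
```

Call:
drive_tool --motion '[[[-0.2,0,0.6],[0,0,0],1],[[-0.3,0,0.9],[0,0,0],1],[[-0.35,0,1],[0,0,0],1],[[-0.4,0,1],[0,0,0],1],[[-0.4,0,1],[0,0,0],1],[[-0.4,0,1],[0,0,0],1],[[-0.4,0,1],[0,0,0],1],[[-0.4,0,1],[0,0,0],1],[[-0.4,0,1],[0,0,0],1],[[-0.4,0,1],[0,0,0],1],[[-0.3,0,0.8],[0,0,0],1],[[-0.12,0,0.8],[0,0,0],1]]'

```text
time: 25.4
tool_pos: [0.489, -0.0593, 0.1179]
tool_rot: [0.702, -0.701, 0.088, -0.087]
contact_force: [0.3, 0.0, -1.3]
gripper_width: 0.573
```

Call:
drive_tool --motion '[[[0,0.6,0.2],[0,0,0],1],[[0,0.6,0],[0,0,0],1],[[0,0.5,0],[0,0,0],1],[[0,0.3,0],[0,0,0],1],[[0,0,0],[0,0,0],1],[[0,0,0],[0,0,0],1],[[0,0,0],[0,0,0],1]]'

```text
time: 26.1
tool_pos: [0.4925, -0.0571, 0.0692]
tool_rot: [-0.701, 0.702, -0.088, 0.089]
contact_force: [-0.7, -0.0, -1.1]
gripper_width: 0.57
```

```bash
python3 w.py .4931 -.0564 .019;python3 - <<'E'
from h import *
from plant import manip
for n in("top","side"):
    f=manip.grab_frame(n);np.savez(n+"3.npz",**f)
    P=cloud(f); q=P[...,:2]-[.4945,-.0589]; a=np.deg2rad(75.6);x=q@[np.sin(a),-np.cos(a)];y=q@[np.cos(a),np.sin(a)]
    z=P[...,2]; m=(abs(x)<.04)&(abs(y)<.065)&(z>.06)&(z<.1)
    print(n,m.sum(),np.round(np.percentile(y[m],[1,99]),4) if m.sum() else "",np.median(z[m]))
cv2.imwrite("pics/s4.png",cv2.resize(f["img"][150:270,190:330],None,fx=5,fy=5,interpolation=cv2.INTER_CUBIC))
E
```

```text
t 26.1 tcp [ 0.4925 -0.0571  0.0692] yaw_x -14.37 down [ 0.001 -0.    -1.   ] F [-0.7 -0.  -1.1] w 0.57 j [-0.27 -0.1   2.05 -0.    1.19 -0.01]
shift units [0.01 2.01 0.03]
top 13 [0.0388 0.0411] 0.09330893702858023
side 347 [-0.0356  0.0494] 0.09140130981992522
```

View pics/s4.png

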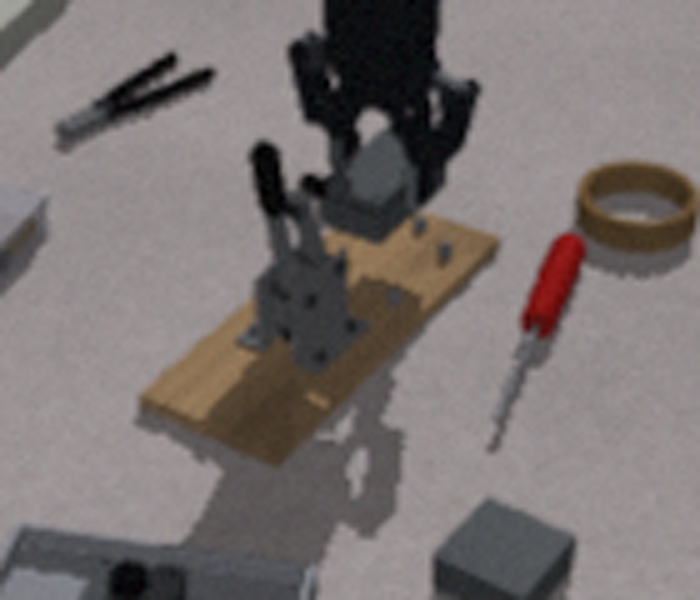

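The side view shows the box held level over the pins (box at (370,190), pins at (420,225) and (445,255)), square to the plate. I lower it slowly.

Call:
drive_tool --motion '[[[0,0.4,0.02],[0,0,0],1],[[0,0.5,0],[0,0,0],1],[[0,0.3,0],[0,0,0],1],[[0,0.2,0],[0,0,0],1],[[0,0.15,0],[0,0,0],1],[[0,0.1,0],[0,0,0],1],[[0,0.1,0],[0,0,0],1],[[0,0,0],[0,0,0],1],[[0,0,0],[0,0,0],1]]'

```text
time: 27.1
tool_pos: [0.4922, -0.0562, 0.0251]
tool_rot: [-0.702, 0.702, -0.088, 0.088]
contact_force: [-0.3, -0.0, -0.7]
gripper_width: 0.577
```

```bash
python3 w.py .4931 -.0564 .019
```

```text
t 27.1 tcp [ 0.4922 -0.0562  0.0251] yaw_x -14.34 down [ 0. -0. -1.] F [-0.3 -0.  -0.7] w 0.577 j [-0.26 -0.03  2.07  0.    1.1  -0.01]
shift units [0.04 0.24 0.  ]
```

Call:
drive_tool --motion '[[[0.03,0.1,0],[0,0,0],1],[[0,0.1,0],[0,0,0],1],[[0,0.05,0],[0,0,0],1],[[0,0,0],[0,0,0],1],[[0,0,0],[0,0,0],1]]'

```text
time: 27.6
tool_pos: [0.4929, -0.0563, 0.0192]
tool_rot: [-0.702, 0.702, -0.088, 0.088]
contact_force: [-2.7, 0.8, 5.2]
gripper_width: 0.571
```

```bash
python3 w.py .4931 -.0564 .019
```

```text
t 27.6 tcp [ 0.4929 -0.0563  0.0192] yaw_x -14.33 down [-0. -0. -1.] F [-2.7  0.8  5.2] w 0.571 j [-0.26 -0.02  2.07 -0.    1.09 -0.01]
shift units [ 0.01  0.01 -0.  ]
```

Seated (5 N up at the expected height, in line with the plate). I release, rise and view.

Call:
drive_tool --motion '[[[0,0,0],[0,0,0],0.2],[[0,0,0],[0,0,0],-1],[[0,0,0],[0,0,0],-1],[[0,0,0],[0,0,0],-1],[[0,0,0],[0,0,0],-1],[[0,0,0],[0,0,0],-1],[[0,-0.4,0],[0,0,0],-1],[[0,-0.8,0],[0,0,0],-1],[[0,-1,0],[0,0,0],-1],[[0,-1,0],[0,0,0],-1],[[0,-1,0],[0,0,0],-1],[[0,-1,0],[0,0,0],-1]]'

```text
time: 28.8
tool_pos: [0.4928, -0.0563, 0.1505]
tool_rot: [-0.702, 0.702, -0.088, 0.089]
contact_force: [-0.3, 0.6, -0.5]
gripper_width: 1.0
```

Call:
drive_tool --motion '[[[0,-1,0],[0,0,0],-1],[[0,-1,0],[0,0,0],1],[[0,-1,0],[0,0,0],1],[[0,-0.8,0],[0,0,0],1],[[0,0,0.6],[0,0,0],1],[[0,0,0.8],[0,0,0],1],[[0,0,0.8],[0,0,0],1],[[0,0,0.8],[0,0,0],1],[[0,0,0.8],[0,0,0],1],[[0,0,0],[0,0,0],1],[[0,0,0],[0,0,0],1]]'

```text
time: 29.9
tool_pos: [0.5162, 0.0357, 0.244]
tool_rot: [-0.701, 0.702, -0.088, 0.088]
contact_force: [-0.3, 0.0, -0.0]
gripper_width: -0.0
```

```bash
python3 w.py .5166 .0357 .15;python3 - <<'E'
from h import *
from plant import manip
c=np.array([.4945,-.0589]);a=np.deg2rad(75.6);ex=np.array([np.sin(a),-np.cos(a)]);ey=np.array([np.cos(a),np.sin(a)])
for n in("top","side"):
    f=manip.grab_frame(n);np.savez(n+"4.npz",**f);P=cloud(f)
    q=P[...,:2]-c;x=q@ex;y=q@ey;z=P[...,2]
    m=(abs(x)<.06)&(abs(y)<.052)&(z>.036)&(z<.05)
    print(n,"empty",m.sum(),rect(P[m][:,:2]),"z",np.percentile(z[m],[5,50,95]))
    m=(abs(x)<.02)&(y>.06)&(y<.16)&(z>.13)&(z<.2); print(" lever y",np.percentile(y[m],[2,98]) if m.sum() else "","z",z[m].max() if m.sum() else "")
cv2.imwrite("pics/s5.png",cv2.resize(f["img"][150:270,190:330],None,fx=5,fy=5,interpolation=cv2.INTER_CUBIC))
E
```

```text
t 29.9 tcp [0.5162 0.0357 0.244 ] yaw_x -14.29 down [ 0.    -0.001 -1.   ] F [-0.3  0.  -0. ] w -0.0 j [-0.07 -0.22  1.84 -0.    1.51  0.17]
shift units [0.01 3.76 0.01]
top empty 380 (array([492.5, -67.4]), array([74.9, 50.3]), 75.87) z [0.04008161 0.04432928 0.04859365]
 lever y  z 
side empty 234 (array([494.6, -53.7]), array([92.5, 52.6]), 76.38) z [0.03898787 0.04305755 0.04531381]
 lever y [0.12486487 0.14147311] z 0.176857885112222
```

View pics/s5.png

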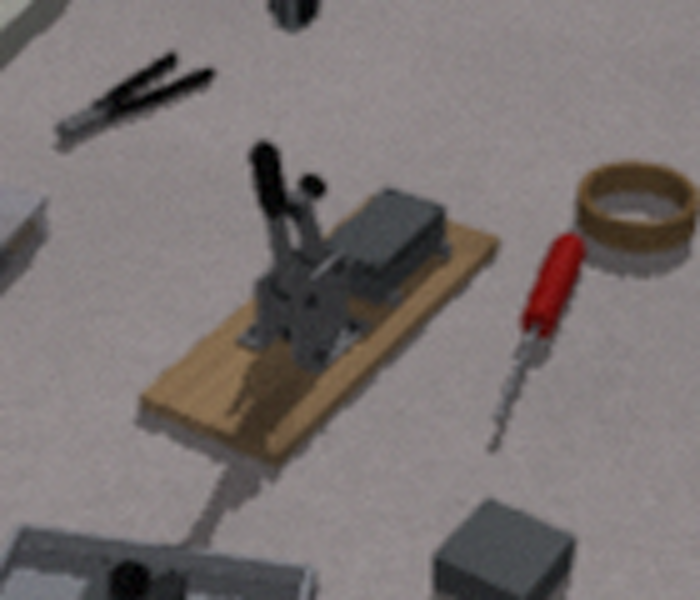

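The empty box lies flat in the nest ((390,230)), level with its top at the right height, and the lever still stands open ((265,180)). I lower the closed fingers behind the lever, above the clamp arm.

Call:
drive_tool --motion '[[[0,0.6,0],[0,0,0],1],[[0,0.8,0],[0,0,0],1],[[0,0.9,0],[0,0,0],1],[[0,0.8,0],[0,0,0],1],[[0,0.4,0],[0,0,0],1],[[0,0.26,0],[0,0,0],1],[[0,0,0],[0,0,0],1],[[0,0,0],[0,0,0],1]]'

```text
time: 30.8
tool_pos: [0.5168, 0.0356, 0.1503]
tool_rot: [0.702, -0.702, 0.088, -0.089]
contact_force: [0.6, -0.1, 0.1]
gripper_width: 0.001
```

```bash
python3 w.py .5166 .0357 .15
```

```text
t 30.8 tcp [0.5168 0.0356 0.1503] yaw_x -14.34 down [ 0.001 -0.    -1.   ] F [ 0.6 -0.1  0.1] w 0.001 j [-0.07 -0.14  1.94  0.    1.34  0.18]
shift units [-0.01  0.01  0.  ]
```

Call:
drive_tool --motion '[[[0,0,0.45],[0,0,0],1],[[0,0.06,0.38],[0,0,0],1],[[0,0.07,0.37],[0,0,0],1],[[0,0.13,0.36],[0,0,0],1],[[0,0.16,0.35],[0,0,0],1],[[0,0.2,0.32],[0,0,0],1],[[0,0.22,0.32],[0,0,0],1]]'

```text
time: 31.5
tool_pos: [0.533, 0.0976, 0.13]
tool_rot: [-0.701, 0.702, -0.087, 0.089]
contact_force: [-0.8, -4.6, 2.0]
gripper_width: -0.0
```

```bash
python3 w.py .5166 .0357 .15
python3 - <<'E'
from h import *
from plant import manip
f=manip.grab_frame("side");cv2.imwrite("pics/s6.png",cv2.resize(f["img"][150:270,190:330],None,fx=5,fy=5,interpolation=cv2.INTER_CUBIC))
E
```

```text
t 31.5 tcp [0.533  0.0976 0.13  ] yaw_x -14.31 down [ 0.002 -0.002 -1.   ] F [-0.8 -4.6  2. ] w -0.0 j [ 0.04 -0.06  1.9  -0.    1.3   0.3 ]
shift units [-0.02 -0.8  -2.56]
```

View pics/s6.png

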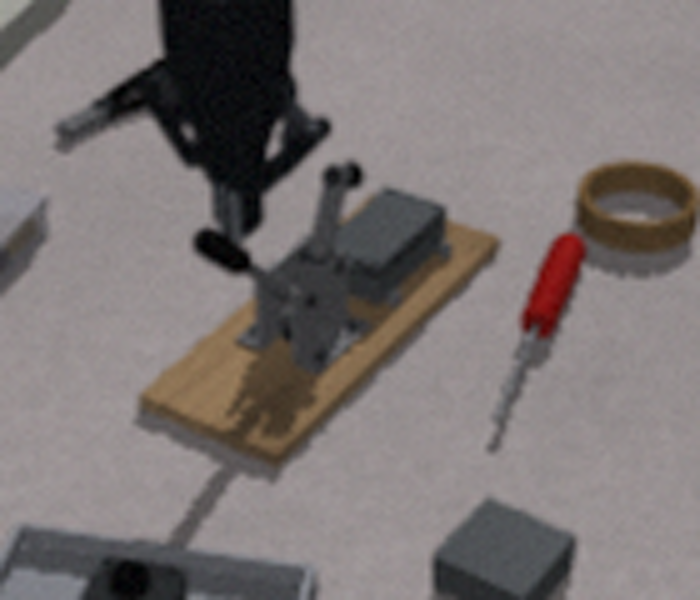

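The lever is coming down with the fingers on the grip's upper side ((222,250)), and the clamp arm is swinging towards the box. I continue over the high point.

Call:
drive_tool --motion '[[[0,0.26,0.27],[0,0,0],1],[[0,0.28,0.27],[0,0,0],1],[[0,0.31,0.22],[0,0,0],1],[[0,0.32,0.21],[0,0,0],1],[[0,0.35,0.15],[0,0,0],1],[[0,0.36,0.14],[0,0,0],1],[[0,0.37,0.08],[0,0,0],1],[[0,0.38,0.06],[0,0,0],1],[[0,0.05,0],[0,0,0],1],[[0,0,0],[0,0,0],1]]'

```text
time: 32.55
tool_pos: [0.5409, 0.1312, 0.0639]
tool_rot: [-0.701, 0.702, -0.089, 0.088]
contact_force: [-9.0, -2.6, 16.7]
gripper_width: -0.001
```

Call:
drive_tool --motion '[[[0,-0.5,0],[0,0,0],1],[[0,-1,0],[0,0,0],1],[[0,-1,0],[0,0,0],1],[[0,-1,0],[0,0,0],1],[[0,-1,0],[0,0,0],1],[[0,-1,0],[0,0,0],1],[[-0.7,0,1],[0,0,0],1],[[-0.7,0,1],[0,0,0],1],[[-0.7,0,1],[0,0,0],1],[[-0.7,0,1],[0,0,0],1],[[0,0,0],[0,0,0],1],[[0,0,0],[0,0,0],1]]'

```text
time: 33.75
tool_pos: [0.4976, 0.2458, 0.1989]
tool_rot: [-0.702, 0.702, -0.088, 0.088]
contact_force: [-0.3, 0.1, 0.1]
gripper_width: 0.001
```

```bash
python3 w.py
python3 - <<'E'
from h import *
from plant import manip
c=np.array([.4945,-.0589]);a=np.deg2rad(75.6);ex=np.array([np.sin(a),-np.cos(a)]);ey=np.array([np.cos(a),np.sin(a)])
o=[]
for n in("top","side"):
    f=manip.grab_frame(n);P=cloud(f);q=P[...,:2]-c;x=q@ex;y=q@ey;z=P[...,2]
    m=(abs(x)<.045)&(y>-.06)&(y<.05)&(z>.036)&(z<.0485)
    print(n,"empty",m.sum(),rect(P[m][:,:2]),"z",np.median(z[m]))
    for lo,hi in((.13,.15),(.185,.2),(.2,.215),(.215,.24)):
        m=(abs(x)<.006)&(y>lo)&(y<hi)&(z>.035)&(z<.2); print("  lever",lo,m.sum(),np.median(z[m]) if m.sum() else "")
    m=(abs(P[...,0]-.514)<.075)&(abs(P[...,1]-.33)<.065)&(P[...,2]>.028)&(P[...,2]<.042)
    print(n,"finished",m.sum(),rect(P[m][:,:2]),np.median(P[m][:,2]))
    o.append(f["img"][140:245,180:330])
cv2.imwrite("pics/e.png",cv2.resize(np.vstack(o),None,fx=2.8,fy=2.8,interpolation=cv2.INTER_CUBIC))
E
```

```text
t 33.75 tcp [0.4976 0.2458 0.1989] yaw_x -14.26 down [ 0. -0. -1.] F [-0.3  0.1  0.1] w 0.001 j [ 0.33 -0.09  1.81 -0.    1.42  0.57]
top empty 402 (array([494.3, -60. ]), array([90.1, 50.1]), 76.09) z 0.04431103749919196
  lever 0.13 21 0.05831082747722505
  lever 0.185 18 0.06115579245404312
  lever 0.2 21 0.06309334490864771
  lever 0.215 23 0.06220064823285698
top finished 0 (array([0., 0.]), array([0., 0.]), 0.0) nan
side empty 176 (array([491.7, -52.8]), array([90.1, 48.6]), 78.92) z 0.0432498771674904
  lever 0.13 15 0.05673290803994557
  lever 0.185 10 0.060892523584757385
  lever 0.2 13 0.060964645914124205
  lever 0.215 28 0.059304543608697136
side finished 491 (array([515.2, 332.6]), array([50.3, 93.7]), 6.59) 0.0368728412818492
  return _methods._mean(a, axis=axis, dtype=dtype,
  ret = ret.dtype.type(ret / rcount)
```

View pics/e.png

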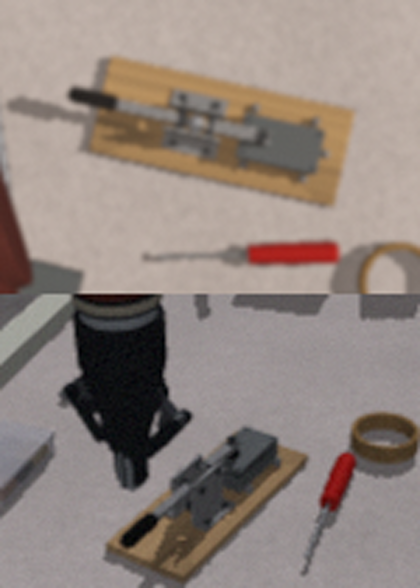

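The pad is on the empty box ((260,135) top, (235,440) side) and the lever lies level ((95,98)). I compare the lever height with the initial closed frame and hand in if it matches.

Run:
```python
from h import *
from plant import manip
c=np.array([.4945,-.0589]);a=np.deg2rad(75.6);ex=np.array([np.sin(a),-np.cos(a)]);ey=np.array([np.cos(a),np.sin(a)])
r=[]
for f in(load("top0"),manip.grab_frame("top"),load("side0"),manip.grab_frame("side")):
    P=cloud(f);q=P[...,:2]-c;x=q@ex;y=q@ey;z=P[...,2];m=(abs(x)<.006)&(y>.185)&(y<.235)&(z>.035)&(z<.2);r.append(np.mean(z[m]))
print(np.round(r,4))
if abs(r[1]-r[0])<.003 and abs(r[3]-r[2])<.003: print("handing in",manip.job_done())
```

```text
[0.0615 0.0611 0.0601 0.0598]
the job is handed in; nothing more can be done
handing in None
```

The job is done and handed in at about 34 s of robot time; no verdict is given.

I opened the lever, set the finished box in the tray, laid the empty box between the pins, and pushed the lever back over until it snapped shut.

Last checks:
- **Lever:** its height is within 0.4 mm of the starting closed position in both views.
- **Empty box:** it lies flat in the nest. The top view puts it about 1 mm from the middle found from the pins and 0.5° off in yaw.
- **Finished box:** it lies flat on the tray floor, about 2 mm from the tray's middle. In the last picture the arm hid it from the top camera, so only the side view confirms it there.
- **Arm:** it stands clear with no contact force, and the nearby tape and screwdriver look unmoved. I did not measure the other bystanders after the moves.

**What disagreed:**
- The two cameras differ by 4 to 7 mm in y. I used the top view throughout, because its offset stayed constant against the arm.
- The fingers slipped off the grip late in the opening swing, but the lever was already past its high point and stayed fully open.

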